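Lock out the gas shut-off with the curved hook

TASK

Lock out the shut-off station: swing its cover down shut over the staple, then thread the curved steel hook through the staple from the station's right-hand side until its shoulder rests fully home against the staple, and leave it lying flat there. Where the staple stands in its slot is not measured, so feel for it; never press the hook against the station with more than 12 N. Leave the timer, tape roll, jar and USB stick alone.

Things in the scene. Friction and masses are not known exactly. Their poses are not given: they have to be found in the camera images.
- station: fixed flat aluminium box, 175 (x) x 145 (y) x 20 mm, the shut-off switch in a recess of its top, which the cover closes. Origin under the middle, on the table (box from x = -90 to +85 mm); z up, x from the front edge to the hinge at the far edge, y to the left. A tall instrument stands behind it to its right, its near corner about at world (0.55, 0.10): pass in front of it
- slot_mid (a point): middle of the staple's slot, on the station's flat top (20 mm over its origin), axes as the station's. The staple is an upright steel eye plate at y = 0, 7 mm thick in y, 44 mm wide in x, 26 mm high, its window 12 mm wide (x) and 18 mm high from the flat top: two 16 mm posts and a bridge. Its middle is clamped rigidly anywhere from x = -16 to +16 mm of slot_mid; NOT measured: feel for it or look
- cover (a joint): hinge of the steel cover flap (60 mm wide in y, 118 mm from hinge to free edge, 4 mm thick); hinge line along y at station x = +72, z = 20 mm. 0 = shut, flush with the station's top, its slot round the staple; about 1.8 rad = standing up, leaning to +x (stop at 1.95). A little stiff: once pushed below about 1.1 rad it falls shut slowly by itself
- cover_edge (a point): the middle of the cover's free edge, on the face that is on top when shut
- flag (a joint): angle of a light plate that hangs on a pivot under the staple's bridge: 0 = hanging; it swings to + when something passes through the staple towards +y, and rests at about 0.7 to 0.9 rad on a hook bar lying in the staple. It yields to a touch
- hook: loose 0.12 kg lock hook lying flat, grey handle upright. Origin: centre of its arc, on the underside; z up. An 8 mm steel bar bent to an arc of 40 mm radius (bar's middle) runs from (40, 0) mm anticlockwise 80 degrees to the tip. From (40, 0) a straight shank runs to -y into the handle: 14 mm thick (x), 26 mm wide (y), 70 mm high, centred at (40, -38) mm
- hook_shoulder (a point): middle of the bar, at (40, 0, 4) mm of the hook, in the front face (looking to hook +y) of the shoulder: a block 26 mm wide in x, 5 mm thick, 16 mm high from the underside. Home: hook axes parallel to the station's, this face resting on both staple posts (station y = -3.5 mm), arc's centre 40 mm before the staple's middle (to -x)
- hook_tip (a point): the centre of the tip's round end (radius 4 mm), at (7, 39, 4) mm of the hook
- timer: bystander: white timer 66 x 66 x 19 mm; origin under its middle
- tape_roll: bystander: roll of tape 105 mm across, 25 mm high; origin under its middle
- white_jar: bystander: white jar with blue lid, 60 mm across, 80 mm high; origin under its middle
- usb_stick: bystander: black and silver USB stick, 50 mm long, lying; origin under its middle

How it is judged:
By the outcome, as a careful person would: the job done as asked, in the order asked, and still so for the second after the job is handed in, with the robot touching nothing.
It also fails if it takes over 72 s, if anything falls off the work surface, if the arm or the gripper's body presses on something with over 40 N, if the wrist force passes 120 N, or if a joint passes its speed limit or range.

ROBOT

A 6-joint arm with a two-finger parallel gripper is mounted at the origin on a cart in front of the work surface, level with it; the furniture and walls round the work are solid. World frame = base frame: x ahead of the robot, y to its left, z up, the work surface at z = 0. Lengths are in m, angles in rad, forces in N, time in s.
With the tool pointing down it reaches from about 0.35 to 0.775 m from the base axis. Payload 5.5 kg.
Tool frame: the origin (TCP) lies at the very end of the fingers, on their centre line; the grasp point (between the pads) lies 19 mm behind it; z points along the fingers, y is the line along which they close (so a half turn about z gives the same grasp; the last joint's range is limited). The gripper opens to 85 mm and grips with 20 to 120 N. Pads are 22 mm wide; open, the fingers measure 114 mm over their backs; the gripper's body (76 mm by 85 mm) begins 54 mm behind the grasp point. The pads swing forward as they close: fully open they stand 13 mm farther back than shut.
Start: joints at [1.176, 0.313, 0.046, 1.304, 0, 1.431], TCP at [0.145, 0.556, 0.231] pointing down, gripper open.
Joint ranges: [-2.76, 2.76], [-0.86, 1.69], [-1.03, 1.26], [-2.2, 2.34], [-1.47, 1.5], [-3.14, 3.14]. Speed limits (rad/s): [2.57, 2.57, 3.14, 3.14, 3.14, 3.14].

INTERFACE

Orientations are given as a unit quaternion [w, x, y, z].
In Python, from workcell import env, imaging, ticket gives the robot as it stands. The module is installed in compiled form; this text tells all that it offers.
- The arm moves only by the tool apply_moves, never from a script. Its argument "rows" is a list of rows, each an object with "xyz": the shift along the tool's x, y, z in mm, a list of three; "turn": the turn, a rotation vector about the tool's x, y, z in rad, a list of three; "grip": the opening, from 0 (shut) to 1 (fully open). A call has 1 to 12 rows; each row is the pose to reach, as a shift and turn from the pose commanded when the call began, along the tool's axes at that moment; what a row does not reach only later rows make up. A row lasts 1/12 s, in which the tool goes at most 41.7 mm and 7.16 degrees, less where a joint would pass 70% of its speed; a pose out of reach is approached as far as the arm can. A call with a gripper value outside its range is refused whole. The fingers move at their own pace and stop on an object; "force" is the grip in N (left out, the last holds). Time passes only in rows, so rows that repeat a pose let the fingers close. It gives the time, the measured TCP pose, the force, the opening and the grip force at its end, in the units of the state.
- env.get_state(): the state, without advancing time (a new reading comes with each control period).
- imaging.read_camera(name): name is "scene" or "top"; returns a dict with "color" (480x640x3 uint8, blue, green, red), "z_map" (480x640 float32, m along the optical axis (not along the pixel's ray), 0 where there is no reading), "camera_matrix" (3x3 intrinsics, pixels), "view" (4x4, takes a point from world to camera coordinates). Camera axes: x right, y down, z forward; pixel columns grow to the right and rows downward; lengths in m; the calibration is good to about 2 mm. A picture is of the moment at which its call begins.
- ticket.hand_in(): hands the job in; it is judged then, once.
The state is a dict: "clock": time; "joint_pos": joint angles; "qvel": joint speeds; "tau": joint torques, N m; "tcp_pos": TCP position; "orientation": TCP orientation; "wrist_force": force on the tool from outside, world axes, zero at the start; "ft_torque": the same for the moment, N m; "finger_gap": finger opening in m; "grip_force": force on a finger pad.
Only numpy, scipy, OpenCV 4.12 (cv2) and the standard library are available. Lean on these libraries where they do the work, as an engineer would, in place of code of your own. Each camera call takes 0.05 s, during which the arm holds its last target. There are 200 camera calls.

## Working session

There is one attempt and no reset: what is moved stays moved. The work goes in short steps, Python scripts to look and compute and a tool call to move; the robot and the scene stay as the last step left them, time stands still between calls to the robot, and variables do not carry over. Pictures are saved under pics/ and viewed, at most 10 in all, crops included, and the job is handed in when it is done.

Besides the shell and the picture viewer there is one more tool, called after ">>>" by a JSON object that holds its "op" and its "data", one argument or row to a line. apply_moves: Moves the arm, as the interface text tells. Its arguments: {"type":"object","properties":{"rows":{"type":"array"},"force":{"type":"number"}},"required":["rows"]}

```bash
mkdir -p pics
cat > h.py <<'E'
import numpy as np, cv2
from workcell import env, imaging, ticket
from scipy.spatial.transform import Rotation as R
def cam(n):
    c=imaging.read_camera(n); np.savez(''+n+'.npz',**c); return c
def load(n): return dict(np.load(''+n+'.npz'))
def ray(c,u,v,z):
    K,V=c['camera_matrix'],c['view']; Rm,t=V[:3,:3],V[:3,3]
    o=-Rm.T@t; d=Rm.T@np.linalg.inv(K)@np.array([u,v,1.]); return o+d*(z-o[2])/d[2]
def pts(c):
    K,V=c['camera_matrix'],c['view']; Z=c['z_map']; v,u=np.mgrid[:480,:640]
    P=np.stack([(u-K[0,2])/K[0,0]*Z,(v-K[1,2])/K[1,1]*Z,Z],-1)
    return (P-V[:3,3])@V[:3,:3]
def proj(c,p):
    q=c['camera_matrix']@(c['view'][:3,:3]@np.array(p)+c['view'][:3,3]); return q[:2]/q[2]
def st():
    s=env.get_state()
    for k in ['clock','tcp_pos','orientation','wrist_force','finger_gap','grip_force','joint_pos']: print(k,np.round(s[k],4))
    w,x,y,z=s['orientation']; return s,R.from_quat([x,y,z,w])
def rel(target):  # world target -> tool shift mm
    s,r=st(); print('shift',np.round(1000*r.inv().apply(np.array(target)-s['tcp_pos']),1)); print(np.round(r.as_matrix(),3))
E
python3 - <<'E'
from h import *
for n in ['scene','top']:
    c=cam(n); cv2.imwrite(f'pics/{n}0.png',c['color']); print(n,c['camera_matrix'],np.round(c['view'],4))
s,r=st(); print(r.as_matrix())
E
```

```text
scene [[488.82386588   0.         324.46713256]
 [  0.         488.82386588 251.14510709]
 [  0.           0.           1.        ]] [[ 0.6316 -0.7749 -0.0236 -0.2035]
 [-0.4606 -0.3506 -0.8155  0.3169]
 [ 0.6236  0.5259 -0.5783  0.7237]
 [ 0.      0.      0.      1.    ]]
top [[551.10523545   0.         313.79593563]
 [  0.         551.10523545 232.49881167]
 [  0.           0.           1.        ]] [[ 0.0213 -0.9996  0.0191  0.128 ]
 [-0.9882 -0.024  -0.151   0.4817]
 [ 0.1514 -0.0157 -0.9884  1.3905]
 [ 0.      0.      0.      1.    ]]
clock 0.1
tcp_pos [0.1448 0.556  0.2305]
orientation [-2.000e-04  1.271e-01  9.919e-01 -8.000e-04]
wrist_force [0.0262 0.2765 0.2396]
finger_gap 0.0855
grip_force 0.0
joint_pos [1.1764 0.3139 0.0451 1.3036 0.     1.4312]
[[-9.67715336e-01  2.52044851e-01 -6.49600821e-04]
 [ 2.52045569e-01  9.67714169e-01 -1.52260718e-03]
 [ 2.44862620e-04 -1.63717932e-03 -9.99998630e-01]]
```

View pics/scene0.png

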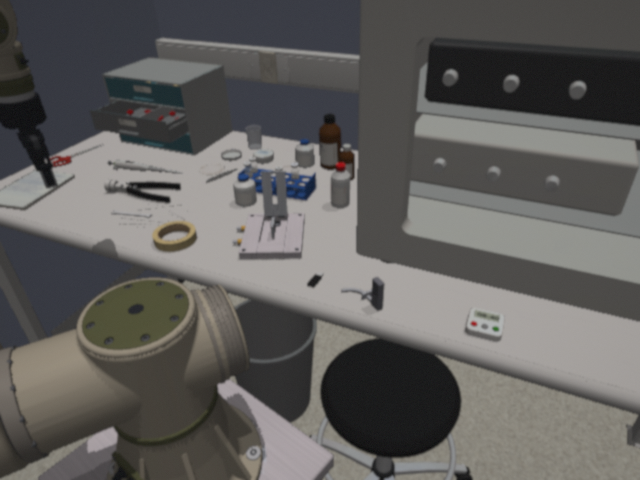

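View pics/top0.png

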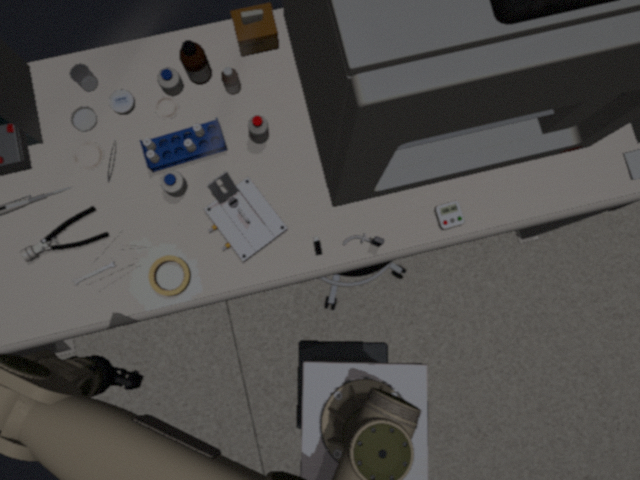

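Scene: the station is at about (273,235) with its cover up, the hook at (370,295). Top view: the station is at about (246,222), the cover edge near (222,187), the hook at (345–380,240), the USB stick at (318,247), the timer at (449,214), the tape at (170,275). Next I'll enlarge crops.

Run:
```python
from h import *
a=load('top')['color'][165:270,190:400]; b=load('scene')['color'][160:320,220:400]
A=cv2.resize(a,None,fx=3.8,fy=3.8,interpolation=cv2.INTER_CUBIC); cv2.imwrite('pics/tc.png',cv2.convertScaleAbs(A,alpha=1.4))
B=cv2.resize(b,None,fx=3.7,fy=3.7,interpolation=cv2.INTER_CUBIC); cv2.imwrite('pics/sc.png',cv2.convertScaleAbs(B,alpha=1.4))
c=load('top')
P=pts(c)
# station: points with z ~ 20mm
m=(abs(P[...,2]-.02)<.006)&(c['z_map']>0)
v,u=np.mgrid[:480,:640]; m&=(u>190)&(u<300)&(v>165)&(v<270)
n,l,s,ce=cv2.connectedComponentsWithStats(m.astype(np.uint8)); i=1+s[1:,4].argmax(); mm=l==i
print(s[i],np.median(P[mm],0), cv2.minAreaRect((P[mm][:,:2]*1000).astype(np.float32)))
for u,v in [(318,247),(365,240),(377,240),(300,240),(449,214)]: print(u,v,np.round(P[v,u],3))
```

```text
[ 204  177   83   85 2377] [0.49885648 0.30980062 0.01971921] ((507.6475524902344, 329.2103271484375), (176.80209350585938, 168.0050048828125), 38.664764404296875)
318 247 [0.445 0.127 0.006]
365 240 [0.466 0.003 0.005]
377 240 [ 0.458 -0.021  0.068]
300 240 [0.463 0.174 0.004]
449 214 [ 0.539 -0.218  0.019]
```

View pics/tc.png

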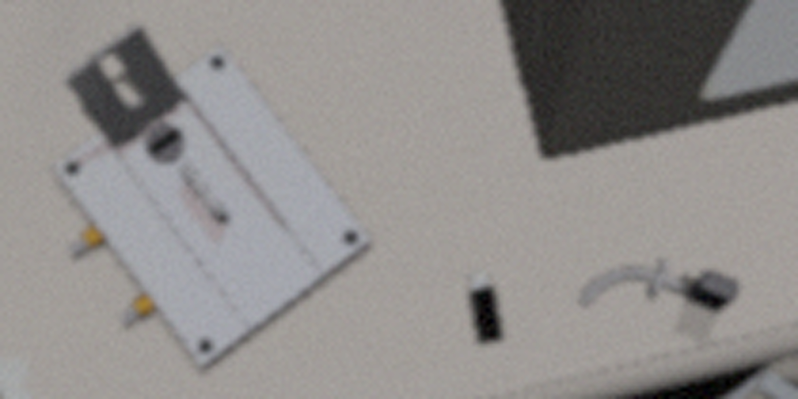

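View pics/sc.png

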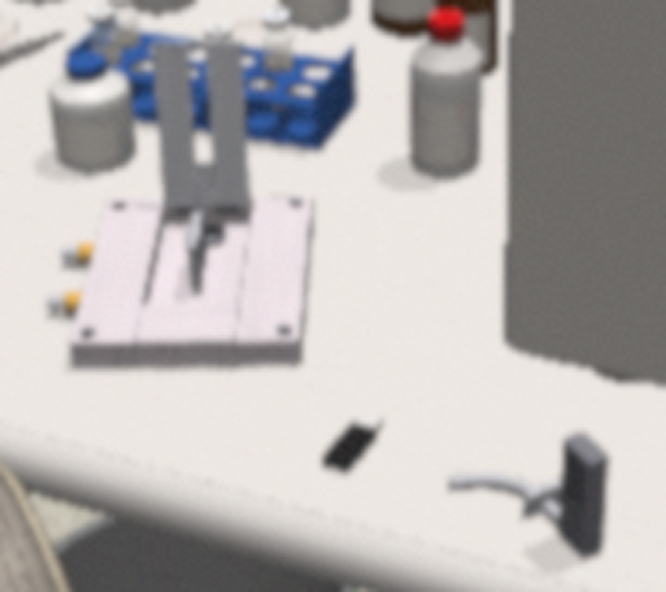

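Run:
```python
from h import *
c=load('top'); d=load('scene')
T=lambda x,y,z: ray(c,190+(x+.5)/3.8-.5,165+(y+.5)/3.8-.5,z)
S=lambda x,y,z: ray(d,220+(x+.5)/3.7-.5,160+(y+.5)/3.7-.5,z)
print('station');Q=[T(205,368,.02),T(368,243,.02),T(218,50,.02),T(58,165,.02)]
for q in Q: print(np.round(q,4))
print('len',[np.linalg.norm(Q[i]-Q[(i+1)%4]) for i in range(4)])
x=(Q[2]+Q[3]-Q[0]-Q[1]);y=(Q[0]+Q[3]-Q[1]-Q[2]);ya=np.arctan2(x[1],x[0]);yb=np.arctan2(-y[0],y[1]);print('yaw',ya,yb)
# screws
q=[T(205,346,.02),T(351,238,.02),T(217,62,.02),T(72,168,.02)];print('screws',np.mean(q,0));x=(q[2]+q[3]-q[0]-q[1]);y=(q[0]+q[3]-q[1]-q[2]);print(np.arctan2(x[1],x[0]),np.arctan2(-y[0],y[1]))
Qs=[S(72,352,.02)]+[S(300,350,.02),S(312,200,.02),S(107,203,.02)];print('scene corners',np.round(Qs,4))
print('staple ends top',T(185,168,.046),T(224,220,.046))
print('coveredge',T(68,78,.135),T(142,28,.135),S(157,45,.135),S(241,45,.135))
print('handle top',T(716,283,.07),S(586,440,.07),'tip',T(588,298,.004),S(452,484,.004),'sh',T(655,280,.008),S(535,505,.008))
P=pts(c)
m=(P[...,2]>.055)&(P[...,2]<.09);m[:225]=0;m[260:]=0;m[:,:360]=0;m[:,400:]=0
print(m.sum(),np.round(P[m].mean(0),4),cv2.minAreaRect((P[m][:,:2]*1000).astype(np.float32)))
```

```text
station
[0.4007 0.3188 0.02  ]
[0.4896 0.2104 0.02  ]
[0.6233 0.3188 0.02  ]
[0.5389 0.4258 0.02  ]
len [np.float64(0.14020382967220754), np.float64(0.17209535370323126), np.float64(0.1362217717709971), np.float64(0.17471853629238807)]
yaw 0.6698485777454825 0.6774828858917727
screws [0.51510102 0.31920931 0.02      ]
0.6722757517003369 0.672859390098053
scene corners [[0.3962 0.313  0.02  ]
 [0.4839 0.2014 0.02  ]
 [0.6242 0.3141 0.02  ]
 [0.5344 0.4268 0.02  ]]
staple ends top [0.53397544 0.33500996 0.046     ] [0.49886511 0.30721661 0.046     ]
coveredge [0.57334166 0.4009337  0.135     ] [0.60741583 0.35530104 0.135     ] [0.57225391 0.3994356  0.135     ] [0.60588663 0.35386383 0.135     ]
handle top [ 0.46040253 -0.02304909  0.07      ] [ 0.46405786 -0.02233639  0.07      ] tip [0.45722631 0.05717595 0.004     ] [0.45425346 0.06009543 0.004     ] sh [0.47039954 0.01107614 0.008     ] [0.46433046 0.00921328 0.008     ]
62 [ 0.4586 -0.0237  0.0687] ((459.1763610839844, -24.311084747314453), (25.915103912353516, 14.651138305664062), 68.78877258300781)
```

>>> {"op": "apply_moves", "data": {
  "rows": [
    {"xyz": [-498, -29, 0], "turn": [0, 0, -0.925], "grip": 0},
    {"xyz": [-498, -29, 0], "turn": [0, 0, -0.925], "grip": 0},
    {"xyz": [-498, -29, 0], "turn": [0, 0, -0.925], "grip": 0},
    {"xyz": [-498, -29, 0], "turn": [0, 0, -0.925], "grip": 0},
    {"xyz": [-498, -29, 0], "turn": [0, 0, -0.925], "grip": 0},
    {"xyz": [-498, -29, 0], "turn": [0, 0, -0.925], "grip": 0},
    {"xyz": [-498, -29, 0], "turn": [0, 0, -0.925], "grip": 0},
    {"xyz": [-498, -29, 0], "turn": [0, 0, -0.925], "grip": 0},
    {"xyz": [-498, -29, 0], "turn": [0, 0, -0.925], "grip": 0},
    {"xyz": [-498, -29, 0], "turn": [0, 0, -0.925], "grip": 0},
    {"xyz": [-498, -29, 0], "turn": [0, 0, -0.925], "grip": 0},
    {"xyz": [-498, -29, 0], "turn": [0, 0, -0.925], "grip": 0}
  ]
}}

```text
clock: 1.1
tcp_pos: [0.609, 0.4057, 0.2307]
orientation: [-0.0, -0.329, 0.944, 0.0]
wrist_force: [0.7, 1.5, -0.0]
finger_gap: -0.0001
grip_force: 0.0
```

>>> {"op": "apply_moves", "data": {
  "rows": [
    {"xyz": [0, 0, 0], "turn": [0, 0, 0], "grip": 0},
    {"xyz": [0, 0, 0], "turn": [0, 0, 0], "grip": 0}
  ]
}}

```text
clock: 1.27
tcp_pos: [0.6094, 0.4049, 0.2283]
orientation: [-0.002, -0.327, 0.945, -0.0]
wrist_force: [-0.9, -0.7, 0.3]
finger_gap: 0.0005
grip_force: 0.0
```

>>> {"op": "apply_moves", "data": {
  "rows": [
    {"xyz": [-4, -9, 40], "turn": [0, 0, 0], "grip": 0},
    {"xyz": [-4, -9, 80], "turn": [0, 0, 0], "grip": 0},
    {"xyz": [-4, -9, 120], "turn": [0, 0, 0], "grip": 0},
    {"xyz": [0, -9, 123], "turn": [0, 0, 0], "grip": 0},
    {"xyz": [8, -9, 123], "turn": [0, 0, 0], "grip": 0},
    {"xyz": [16, -9, 123], "turn": [0, 0, 0], "grip": 0},
    {"xyz": [24, -9, 123], "turn": [0, 0, 0], "grip": 0},
    {"xyz": [32, -9, 123], "turn": [0, 0, 0], "grip": 0},
    {"xyz": [40, -9, 123], "turn": [0, 0, 0], "grip": 0},
    {"xyz": [48, -9, 123], "turn": [0, 0, 0], "grip": 0},
    {"xyz": [56, -9, 123], "turn": [0, 0, 0], "grip": 0},
    {"xyz": [64, -9, 123], "turn": [0, 0, 0], "grip": 0}
  ]
}}

```text
clock: 2.27
tcp_pos: [0.5619, 0.3609, 0.1112]
orientation: [0.001, -0.33, 0.944, 0.0]
wrist_force: [-0.1, -0.0, 0.5]
finger_gap: 0.0002
grip_force: 0.1
```

>>> {"op": "apply_moves", "data": {
  "rows": [
    {"xyz": [8, 0, 0], "turn": [0, 0, 0], "grip": 0},
    {"xyz": [16, 0, 0], "turn": [0, 0, 0], "grip": 0},
    {"xyz": [24, 0, 0], "turn": [0, 0, 0], "grip": 0},
    {"xyz": [32, 0, 0], "turn": [0, 0, 0], "grip": 0},
    {"xyz": [36, 0, 0], "turn": [0, 0, 0], "grip": 0},
    {"xyz": [36, 0, 0], "turn": [0, 0, 0], "grip": 0}
  ]
}}

```text
clock: 2.77
tcp_pos: [0.5337, 0.3372, 0.1088]
orientation: [-0.0, -0.329, 0.944, 0.0]
wrist_force: [0.3, 0.5, -0.2]
finger_gap: 0.0001
grip_force: 0.0
```

Run:
```python
from h import *
d=cam('scene'); b=d['color'][140:320,200:420]
cv2.imwrite('pics/s2.png',cv2.resize(b,None,fx=3,fy=3,interpolation=cv2.INTER_CUBIC))
st()
```

```text
clock 2.8167
tcp_pos [0.5343 0.3375 0.1087]
orientation [ 1.000e-04 -3.288e-01  9.444e-01  1.000e-04]
wrist_force [0.382  0.1612 0.8307]
finger_gap 0.0001
grip_force 0.0
joint_pos [ 4.3640e-01  4.7990e-01 -1.0400e-02  1.0803e+00  1.0000e-04 -2.3380e-01]
```

View pics/s2.png

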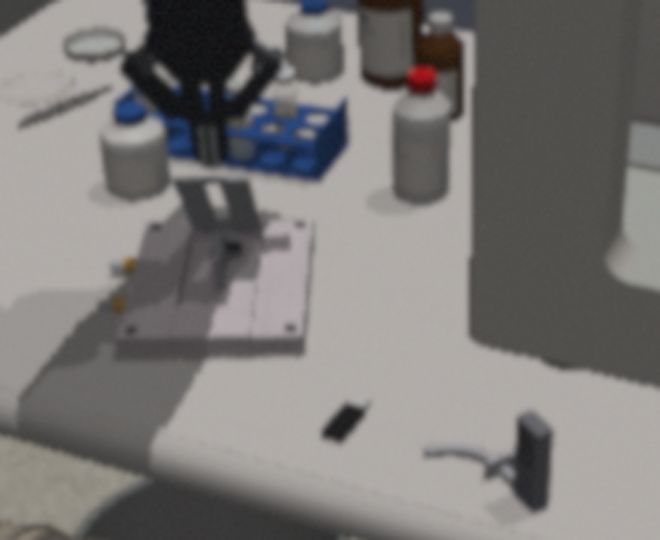

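The cover is past balance and falling shut: its edge is now at about crop (215,180), clear of the finger. Next, the hook, passing in front of the instrument.

>>> {"op": "apply_moves", "data": {
  "rows": [
    {"xyz": [38, -7, -40], "turn": [0, 0, 0], "grip": 0},
    {"xyz": [76, -14, -70], "turn": [0, 0, 0], "grip": 0},
    {"xyz": [115, -21, -70], "turn": [0, 0, 0], "grip": 0},
    {"xyz": [154, -27, -70], "turn": [0, 0, -0.1], "grip": 0},
    {"xyz": [180, -60, -70], "turn": [0, 0, -0.2], "grip": 0},
    {"xyz": [205, -92, -70], "turn": [0, 0, -0.3], "grip": 0},
    {"xyz": [231, -125, -70], "turn": [0, 0, -0.4], "grip": 0},
    {"xyz": [256, -157, -70], "turn": [0, 0, -0.5], "grip": 0},
    {"xyz": [270, -196, -70], "turn": [0, 0, -0.532], "grip": 1},
    {"xyz": [282, -236, -70], "turn": [0, 0, -0.532], "grip": 1},
    {"xyz": [282, -237, -41], "turn": [0, 0, -0.532], "grip": 1},
    {"xyz": [282, -237, -41], "turn": [0, 0, -0.532], "grip": 1}
  ]
}}

```text
clock: 3.82
tcp_pos: [0.4613, -0.0267, 0.1464]
orientation: [-0.001, -0.563, 0.826, 0.0]
wrist_force: [-1.4, 0.5, -1.1]
finger_gap: 0.0478
grip_force: 0.0
```

Run:
```python
from h import *
c=cam('top'); a=c['color'][165:270,190:400]
cv2.imwrite('pics/t3.png',cv2.convertScaleAbs(cv2.resize(a,None,fx=3.8,fy=3.8,interpolation=cv2.INTER_CUBIC),alpha=1.4))
s,r=st(); print(np.round(r.as_matrix(),3))
```

```text
clock 3.8667
tcp_pos [ 0.4603 -0.0249  0.1475]
orientation [-0.0011 -0.5639  0.8259  0.0013]
wrist_force [-0.5931  0.3613  0.5355]
finger_gap 0.0556
grip_force 0.0
joint_pos [-2.2860e-01  1.4260e-01 -3.8540e-01  1.0462e+00  2.0000e-04 -1.4267e+00]
[[-0.364 -0.931 -0.003]
 [-0.931  0.364  0.001]
 [ 0.     0.003 -1.   ]]
```

View pics/t3.png

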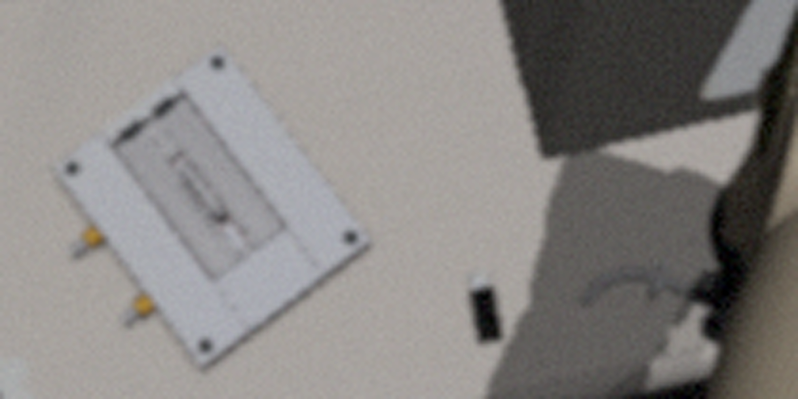

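The top view shows the cover shut, its slot spanning crop (172,152)–(245,245) with the staple inside it. Now I'll descend on the handle and measure the staple.

>>> {"op": "apply_moves", "data": {
  "rows": [
    {"xyz": [-1, 0, 30], "turn": [0, 0, 0], "grip": 1},
    {"xyz": [-1, 0, 60], "turn": [0, 0, 0], "grip": 1},
    {"xyz": [-1, 0, 90], "turn": [0, 0, 0], "grip": 1},
    {"xyz": [-1, 0, 112], "turn": [0, 0, 0], "grip": 1},
    {"xyz": [-1, 0, 112], "turn": [0, 0, 0], "grip": 1},
    {"xyz": [-1, 0, 112], "turn": [0, 0, 0], "grip": 0},
    {"xyz": [-1, 0, 112], "turn": [0, 0, 0], "grip": 0},
    {"xyz": [-1, 0, 112], "turn": [0, 0, 0], "grip": 0},
    {"xyz": [-1, 0, 112], "turn": [0, 0, 0], "grip": 0},
    {"xyz": [-1, 0, 112], "turn": [0, 0, 0], "grip": 0},
    {"xyz": [-1, 0, 112], "turn": [0, 0, 0], "grip": 0},
    {"xyz": [-1, 0, 112], "turn": [0, 0, 0], "grip": 0}
  ],
  "force": 60
}}

```text
clock: 4.87
tcp_pos: [0.462, -0.0224, 0.0382]
orientation: [0.001, -0.566, 0.825, -0.001]
wrist_force: [-0.4, 1.0, 6.3]
finger_gap: 0.0136
grip_force: 58.8
```

Run:
```python
from h import *
c=load('top'); d=cam('scene')
a=cv2.resize(c['color'][195:240,218:266],None,fx=8,fy=8,interpolation=cv2.INTER_CUBIC)
b=cv2.resize(d['color'][195:255,235:285],None,fx=8,fy=8,interpolation=cv2.INTER_CUBIC)[:480]
b2=cv2.resize(d['color'][205:250,245:297],None,fx=8,fy=8,interpolation=cv2.INTER_CUBIC)
cv2.imwrite('pics/z4.png',cv2.convertScaleAbs(np.hstack([a,b2[:360]]),alpha=1.5))
P=pts(c);O=np.array([.514,.3185,0]);yw=.672;Rz=np.array([[np.cos(yw),np.sin(yw),0],[-np.sin(yw),np.cos(yw),0],[0,0,1]])
for n,q in [('top',c),('scene',d)]:
    L=(pts(q)-O)@Rz.T; m=(L[...,2]>.03)&(L[...,2]<.06)&(abs(L[...,0])<.06)&(abs(L[...,1])<.03)
    print(n,m.sum(),np.round(1000*L[m],0)[:60].tolist())
st()
```

```text
top 51 [[30.0, 2.0, 45.0], [27.0, -0.0, 50.0], [27.0, -2.0, 44.0], [29.0, 3.0, 42.0], [25.0, 1.0, 49.0], [25.0, -1.0, 43.0], [23.0, -3.0, 45.0], [24.0, 3.0, 47.0], [22.0, 1.0, 46.0], [21.0, -1.0, 45.0], [23.0, 4.0, 40.0], [19.0, 3.0, 50.0], [18.0, 0.0, 49.0], [16.0, -2.0, 50.0], [18.0, 4.0, 45.0], [17.0, 2.0, 43.0], [16.0, -0.0, 44.0], [14.0, -2.0, 46.0], [15.0, 3.0, 44.0], [13.0, 1.0, 44.0], [11.0, -1.0, 48.0], [10.0, -3.0, 47.0], [11.0, 3.0, 46.0], [9.0, 1.0, 48.0], [8.0, -1.0, 44.0], [8.0, 2.0, 42.0], [6.0, 0.0, 44.0], [5.0, -2.0, 42.0], [6.0, 4.0, 44.0], [4.0, 2.0, 46.0], [2.0, -0.0, 47.0], [1.0, -2.0, 44.0], [1.0, 4.0, 48.0], [1.0, 1.0, 40.0], [-2.0, -1.0, 47.0], [-4.0, -3.0, 48.0], [-2.0, 3.0, 43.0], [-4.0, 1.0, 45.0], [-4.0, -1.0, 39.0], [-7.0, -3.0, 46.0], [-6.0, 3.0, 49.0], [-8.0, 1.0, 50.0], [-9.0, -2.0, 47.0], [-8.0, 4.0, 44.0], [-10.0, 2.0, 46.0], [-11.0, -0.0, 43.0], [-13.0, -2.0, 47.0], [-12.0, 4.0, 47.0], [-13.0, 1.0, 45.0], [-15.0, -1.0, 46.0], [-13.0, 3.0, 34.0]]
scene 50 [[27.0, 3.0, 46.0], [29.0, 1.0, 45.0], [28.0, -2.0, 45.0], [22.0, 3.0, 46.0], [20.0, -0.0, 47.0]
[... 460 characters left out ...]
7.0], [-7.0, -0.0, 44.0], [-8.0, -3.0, 44.0], [12.0, -2.0, 32.0], [-12.0, 2.0, 44.0], [-15.0, -1.0, 46.0], [-12.0, -3.0, 44.0], [-14.0, 2.0, 42.0], [-19.0, -1.0, 46.0], [-14.0, -3.0, 42.0], [-17.0, 2.0, 42.0], [-15.0, -1.0, 40.0], [-11.0, -2.0, 38.0], [-13.0, 2.0, 36.0], [-14.0, -0.0, 37.0], [-16.0, -3.0, 38.0], [-14.0, 3.0, 34.0], [-17.0, -0.0, 36.0], [-15.0, -3.0, 35.0], [-13.0, 3.0, 30.0], [-15.0, 0.0, 32.0], [-16.0, -2.0, 32.0]]
clock 4.9167
tcp_pos [ 0.462  -0.0224  0.0382]
orientation [ 7.000e-04 -5.655e-01  8.247e-01 -5.000e-04]
wrist_force [-1.1049  0.1479  6.6249]
finger_gap 0.0132
grip_force 58.8356
joint_pos [-2.2240e-01  2.5430e-01 -5.4900e-01  7.6570e-01  4.0000e-04 -1.4246e+00]
```

View pics/z4.png

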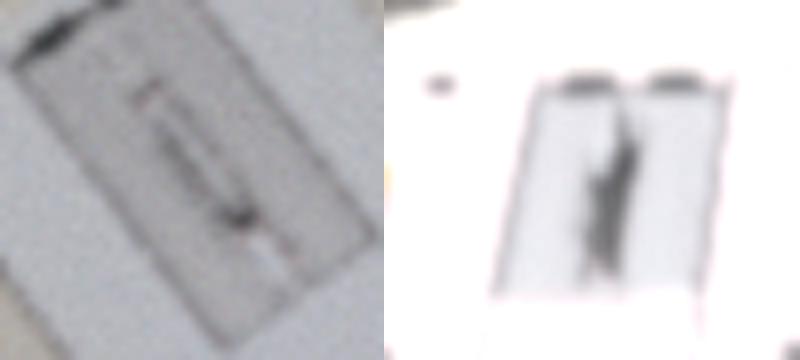

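The staple is visible: top edge from about −16 to +29 mm in station x, so its middle is near x ≈ +6. Next I'll lift the hook and carry it to the right-front of the staple, turned about −95° for the arc entry.

>>> {"op": "apply_moves", "data": {
  "rows": [
    {"xyz": [0, 0, -28], "turn": [0, 0, 0], "grip": 0},
    {"xyz": [0, 0, -56], "turn": [0, 0, 0], "grip": 0},
    {"xyz": [0, 0, -84], "turn": [0, 0, 0], "grip": 0},
    {"xyz": [-26, 16, -84], "turn": [0, 0, 0], "grip": 0},
    {"xyz": [-53, 32, -84], "turn": [0, 0, 0.05], "grip": 0},
    {"xyz": [-80, 48, -84], "turn": [0, 0, 0.12], "grip": 0},
    {"xyz": [-106, 65, -84], "turn": [0, 0, 0.2], "grip": 0},
    {"xyz": [-143, 68, -84], "turn": [0, 0, 0.32], "grip": 0},
    {"xyz": [-180, 71, -84], "turn": [0, 0, 0.42], "grip": 0},
    {"xyz": [-217, 74, -80], "turn": [0, 0, 0.52], "grip": 0},
    {"xyz": [-254, 76, -75], "turn": [0, 0, 0.618], "grip": 0},
    {"xyz": [-254, 76, -75], "turn": [0, 0, 0.618], "grip": 0}
  ]
}}

```text
clock: 5.92
tcp_pos: [0.4834, 0.2473, 0.1113]
orientation: [0.001, -0.288, 0.958, 0.001]
wrist_force: [0.6, -0.0, -2.1]
finger_gap: 0.0131
grip_force: 59.1
```

Run:
```python
from h import *
ims=[]
for n in ['scene','top']:
    c=cam(n); s,r=st()
    p=proj(c,[.50,.30,.06]).astype(int); a=c['color'][p[1]-45:p[1]+45,p[0]-40:p[0]+40]; print(n,'crop origin',p[0]-40,p[1]-45)
    ims.append(cv2.resize(a,None,fx=5,fy=5,interpolation=cv2.INTER_CUBIC))
cv2.imwrite('pics/m5.png',cv2.convertScaleAbs(np.hstack(ims),alpha=1.3))
```

```text
clock 5.9667
tcp_pos [0.482  0.2446 0.1113]
orientation [-2.00e-04 -2.90e-01  9.57e-01  2.00e-04]
wrist_force [-0.7176 -0.9748 -1.0269]
finger_gap 0.0134
grip_force 59.0911
joint_pos [ 3.2090e-01  3.1390e-01 -2.5650e-01  1.0008e+00  3.0000e-04 -2.6750e-01]
scene crop origin 233 177
clock 6.0167
tcp_pos [0.4812 0.2429 0.1114]
orientation [-9.000e-04 -2.897e-01  9.571e-01 -2.000e-04]
wrist_force [-0.8075 -0.166  -2.3937]
finger_gap 0.0135
grip_force 59.1008
joint_pos [ 3.1870e-01  3.1240e-01 -2.5860e-01  1.0017e+00 -3.0000e-04 -2.6910e-01]
top crop origin 210 176
```

View pics/m5.png

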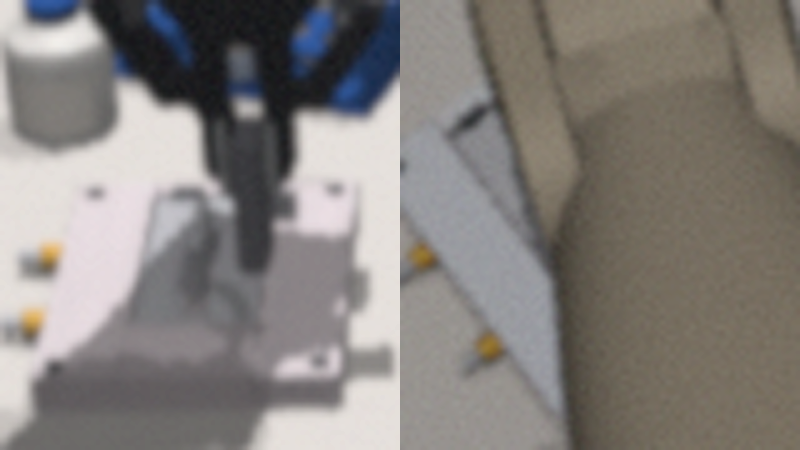

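The scene view shows the handle hanging upright over the station's right half, with its lower end at crop (252,272). The tip is hidden behind it and the top view is blocked by the arm, so I'll thread by feel.

>>> {"op": "apply_moves", "data": {
  "rows": [
    {"xyz": [0, 0, 15], "turn": [0, 0, 0], "grip": 0},
    {"xyz": [0, 0, 30], "turn": [0, 0, 0], "grip": 0},
    {"xyz": [0, 0, 42], "turn": [0, 0, 0], "grip": 0},
    {"xyz": [0, 0, 46], "turn": [0, 0, 0], "grip": 0},
    {"xyz": [0, 0, 46], "turn": [0, 0, 0], "grip": 0},
    {"xyz": [0, 0, 46], "turn": [0, 0, 0], "grip": 0},
    {"xyz": [0, 0, 46], "turn": [0, 0, 0], "grip": 0},
    {"xyz": [0, 0, 46], "turn": [0, 0, 0], "grip": 0}
  ]
}}

```text
clock: 6.68
tcp_pos: [0.4826, 0.2419, 0.0673]
orientation: [0.001, -0.288, 0.958, 0.0]
wrist_force: [-0.7, -0.2, -2.1]
finger_gap: 0.013
grip_force: 59.1
```

```bash
cat >> h.py <<'E'
O=np.array([.514,.3185]);YW=.672
def RZ(a): return np.array([[np.cos(a),-np.sin(a)],[np.sin(a),np.cos(a)]])
def tgt(phi,cx,cy,p=(40,-36)):
    "station-frame TCP (mm) -> world xy (m), for hook yaw phi(deg) rel. station, arc centre (cx,cy) mm"
    return O+RZ(YW)@(np.array([cx,cy])+RZ(np.radians(phi))@np.array(p))/1000
def where(s,r,p=(40,-36)):
    Y=r.as_matrix()[:,1]; yaw=np.arctan2(-Y[1],-Y[0]); phi=np.degrees(yaw-YW)
    c=RZ(-YW)@(s['tcp_pos'][:2]-O)*1000-RZ(np.radians(phi))@np.array(p); f=RZ(-YW)@s['wrist_force'][:2]
    print('phi %.1f C %s z %.1f Fst %s Fz %.1f'%(phi,np.round(c,1),s['tcp_pos'][2]*1000,np.round(f,1),s['wrist_force'][2])); return phi,c
E
python3 - <<'E'
from h import *
s,r=st(); print(np.round(r.as_matrix(),4)); where(s,r)
E
```

```text
clock 6.6833
tcp_pos [0.4826 0.2419 0.0673]
orientation [ 9.000e-04 -2.878e-01  9.577e-01  0.000e+00]
wrist_force [-0.663  -0.1887 -2.134 ]
finger_gap 0.013
grip_force 59.1117
joint_pos [ 0.316   0.3512 -0.3225  0.8954  0.     -0.2679]
[[-8.343e-01 -5.512e-01  1.600e-03]
 [-5.512e-01  8.343e-01  6.000e-04]
 [-1.700e-03 -4.000e-04 -1.000e+00]]
phi -95.1 C [-32.9  -3.7] z 67.3 Fst [-0.6  0.3] Fz -2.1
```

```bash
cat >> h.py <<'E'
def plan(cur,goals,p=(40,-36)):
    "cur=(phi,cx,cy) commanded; goals list of (phi,cx,cy,dz_up mm): prints tool shift, turn"
    a=tgt(*cur,p); th=YW+np.radians(cur[0]); X=np.array([np.sin(th),-np.cos(th)]); Yv=-np.array([np.cos(th),np.sin(th)])
    for g in goals:
        d=(tgt(*g[:3],p)-a)*1000; print(g,'xyz',[round(float(d@X),1),round(float(d@Yv),1),-g[3]],'turn',round(-np.radians(g[0]-cur[0]),3))
E
python3 - <<'E'
from h import *
plan((-95,-33,-3.6),[(f,-33,-3.5,-6) for f in (-95,-92,-90,-88,-86,-84,-82,-80,-78,-76)])
E
```

```text
(-95, -33, -3.5, -6) xyz [0.0, 0.1, 6] turn -0.0
(-92, -33, -3.5, -6) xyz [-2.1, -1.7, 6] turn -0.052
(-90, -33, -3.5, -6) xyz [-3.6, -2.9, 6] turn -0.087
(-88, -33, -3.5, -6) xyz [-5.1, -4.0, 6] turn -0.122
(-86, -33, -3.5, -6) xyz [-6.7, -5.0, 6] turn -0.157
(-84, -33, -3.5, -6) xyz [-8.3, -6.0, 6] turn -0.192
(-82, -33, -3.5, -6) xyz [-9.9, -7.0, 6] turn -0.227
(-80, -33, -3.5, -6) xyz [-11.6, -7.9, 6] turn -0.262
(-78, -33, -3.5, -6) xyz [-13.3, -8.7, 6] turn -0.297
(-76, -33, -3.5, -6) xyz [-15.0, -9.4, 6] turn -0.332
```

>>> {"op": "apply_moves", "data": {
  "rows": [
    {"xyz": [0, 0, 3], "turn": [0, 0, 0], "grip": 0},
    {"xyz": [0, 0, 6], "turn": [0, 0, 0], "grip": 0},
    {"xyz": [0, 0, 6], "turn": [0, 0, 0], "grip": 0}
  ]
}}

```text
clock: 6.93
tcp_pos: [0.4816, 0.242, 0.0599]
orientation: [-0.0, -0.288, 0.958, 0.0]
wrist_force: [-0.5, 0.1, -1.3]
finger_gap: 0.0131
grip_force: 59.1
```

>>> {"op": "apply_moves", "data": {
  "rows": [
    {"xyz": [-2.1, -1.7, 0], "turn": [0, 0, -0.052], "grip": 0},
    {"xyz": [-3.6, -2.9, 0], "turn": [0, 0, -0.087], "grip": 0},
    {"xyz": [-5.1, -4, 0], "turn": [0, 0, -0.122], "grip": 0},
    {"xyz": [-6.7, -5, 0], "turn": [0, 0, -0.157], "grip": 0},
    {"xyz": [-6.7, -5, 0], "turn": [0, 0, -0.157], "grip": 0}
  ]
}}

```text
clock: 7.35
tcp_pos: [0.4905, 0.2416, 0.0602]
orientation: [0.0, -0.363, 0.932, 0.0]
wrist_force: [0.4, 0.4, -2.0]
finger_gap: 0.0128
grip_force: 59.1
```

Run:
```python
from h import *
s,r=st(); where(s,r)
plan((-86,-33,-3.5),[(f,-33,-3.5,0) for f in (-85,-84,-83,-82,-80,-78,-76)])
```

```text
clock 7.35
tcp_pos [0.4905 0.2416 0.0602]
orientation [ 1.000e-04 -3.626e-01  9.319e-01  0.000e+00]
wrist_force [ 0.3712  0.426  -1.9609]
finger_gap 0.0128
grip_force 59.0505
joint_pos [ 0.3108  0.3713 -0.312   0.8873  0.     -0.4313]
phi -86.0 C [-33.2  -3.1] z 60.2 Fst [0.6 0.1] Fz -2.0
(-85, -33, -3.5, 0) xyz [-0.7, -0.6, 0] turn -0.017
(-84, -33, -3.5, 0) xyz [-1.4, -1.2, 0] turn -0.035
(-83, -33, -3.5, 0) xyz [-2.1, -1.8, 0] turn -0.052
(-82, -33, -3.5, 0) xyz [-2.9, -2.4, 0] turn -0.07
(-80, -33, -3.5, 0) xyz [-4.4, -3.5, 0] turn -0.105
(-78, -33, -3.5, 0) xyz [-5.9, -4.6, 0] turn -0.14
(-76, -33, -3.5, 0) xyz [-7.5, -5.6, 0] turn -0.175
```

>>> {"op": "apply_moves", "data": {
  "rows": [
    {"xyz": [-0.7, -0.6, 0], "turn": [0, 0, -0.017], "grip": 0},
    {"xyz": [-1.4, -1.2, 0], "turn": [0, 0, -0.035], "grip": 0},
    {"xyz": [-2.1, -1.8, 0], "turn": [0, 0, -0.052], "grip": 0},
    {"xyz": [-2.9, -2.4, 0], "turn": [0, 0, -0.07], "grip": 0},
    {"xyz": [-2.9, -2.4, 0], "turn": [0, 0, -0.07], "grip": 0}
  ]
}}

```text
clock: 7.77
tcp_pos: [0.4943, 0.2418, 0.0604]
orientation: [0.0, -0.395, 0.919, 0.0]
wrist_force: [0.5, -0.1, -1.5]
finger_gap: 0.0134
grip_force: 59.1
```

>>> {"op": "apply_moves", "data": {
  "rows": [
    {"xyz": [-0.7, -0.6, 0], "turn": [0, 0, -0.017], "grip": 0},
    {"xyz": [-1.4, -1.2, 0], "turn": [0, 0, -0.035], "grip": 0},
    {"xyz": [-2.1, -1.8, 0], "turn": [0, 0, -0.052], "grip": 0},
    {"xyz": [-2.9, -2.4, 0], "turn": [0, 0, -0.07], "grip": 0},
    {"xyz": [-2.9, -2.4, 0], "turn": [0, 0, -0.07], "grip": 0}
  ]
}}

```text
clock: 8.18
tcp_pos: [0.4981, 0.2423, 0.0604]
orientation: [0.0, -0.427, 0.904, 0.0]
wrist_force: [1.2, 0.3, -1.1]
finger_gap: 0.0132
grip_force: 59.1
```

>>> {"op": "apply_moves", "data": {
  "rows": [
    {"xyz": [-0.7, -0.6, 0], "turn": [0, 0, -0.017], "grip": 0},
    {"xyz": [-1.4, -1.2, 0], "turn": [0, 0, -0.035], "grip": 0},
    {"xyz": [-2.1, -1.8, 0], "turn": [0, 0, -0.052], "grip": 0},
    {"xyz": [-2.9, -2.4, 0], "turn": [0, 0, -0.07], "grip": 0},
    {"xyz": [-2.9, -2.4, 0], "turn": [0, 0, -0.07], "grip": 0}
  ]
}}

```text
clock: 8.6
tcp_pos: [0.5019, 0.2431, 0.0604]
orientation: [0.0, -0.458, 0.889, 0.0]
wrist_force: [2.3, 0.2, -2.2]
finger_gap: 0.0132
grip_force: 59.1
```

Run:
```python
from h import *
s,r=st(); where(s,r)
plan((-74,-33,-3.5),[(-74,-33+k,-3.5,0) for k in (-3,-2,-1,1,2,3)])
```

```text
clock 8.6
tcp_pos [0.5019 0.2431 0.0604]
orientation [ 4.000e-04 -4.584e-01  8.887e-01  1.000e-04]
wrist_force [ 2.254   0.1943 -2.1947]
finger_gap 0.0132
grip_force 59.0949
joint_pos [ 3.069e-01  3.891e-01 -2.840e-01  8.970e-01  3.000e-04 -6.455e-01]
phi -73.9 C [-32.9  -3.1] z 60.4 Fst [ 1.9 -1.3] Fz -2.2
(-74, -36, -3.5, 0) xyz [2.9, 0.8, 0] turn -0.0
(-74, -35, -3.5, 0) xyz [1.9, 0.6, 0] turn -0.0
(-74, -34, -3.5, 0) xyz [1.0, 0.3, 0] turn -0.0
(-74, -32, -3.5, 0) xyz [-1.0, -0.3, 0] turn -0.0
(-74, -31, -3.5, 0) xyz [-1.9, -0.6, 0] turn -0.0
(-74, -30, -3.5, 0) xyz [-2.9, -0.8, 0] turn -0.0
```

A force builds towards +x with the tip already in the window, so the hook bar bears on the front post. I'll probe towards +x for the other side.

>>> {"op": "apply_moves", "data": {
  "rows": [
    {"xyz": [-1, -0.3, 0], "turn": [0, 0, 0], "grip": 0},
    {"xyz": [-1.9, -0.6, 0], "turn": [0, 0, 0], "grip": 0},
    {"xyz": [-1.9, -0.6, 0], "turn": [0, 0, 0], "grip": 0}
  ]
}}

```text
clock: 8.85
tcp_pos: [0.5023, 0.244, 0.06]
orientation: [-0.001, -0.458, 0.889, 0.0]
wrist_force: [0.6, 0.4, -1.1]
finger_gap: 0.0131
grip_force: 59.1
```

>>> {"op": "apply_moves", "data": {
  "rows": [
    {"xyz": [-1, -0.3, 0], "turn": [0, 0, 0], "grip": 0},
    {"xyz": [-1, -0.3, 0], "turn": [0, 0, 0], "grip": 0},
    {"xyz": [-1, -0.3, 0], "turn": [0, 0, 0], "grip": 0}
  ]
}}

```text
clock: 9.1
tcp_pos: [0.5036, 0.2447, 0.0602]
orientation: [-0.0, -0.458, 0.889, 0.0]
wrist_force: [-0.2, -1.0, -1.6]
finger_gap: 0.0134
grip_force: 59.1
```

>>> {"op": "apply_moves", "data": {
  "rows": [
    {"xyz": [-1, -0.3, 0], "turn": [0, 0, 0], "grip": 0},
    {"xyz": [-1, -0.3, 0], "turn": [0, 0, 0], "grip": 0},
    {"xyz": [-1, -0.3, 0], "turn": [0, 0, 0], "grip": 0}
  ]
}}

```text
clock: 9.35
tcp_pos: [0.5047, 0.2454, 0.0603]
orientation: [0.0, -0.458, 0.889, 0.0]
wrist_force: [0.1, 0.2, -1.7]
finger_gap: 0.0133
grip_force: 59.1
```

>>> {"op": "apply_moves", "data": {
  "rows": [
    {"xyz": [-1, -0.3, 0], "turn": [0, 0, 0], "grip": 0},
    {"xyz": [-1, -0.3, 0], "turn": [0, 0, 0], "grip": 0},
    {"xyz": [-1, -0.3, 0], "turn": [0, 0, 0], "grip": 0}
  ]
}}

```text
clock: 9.6
tcp_pos: [0.5053, 0.2459, 0.0603]
orientation: [-0.0, -0.458, 0.889, 0.0]
wrist_force: [0.3, -1.0, -1.1]
finger_gap: 0.0133
grip_force: 59.1
```

>>> {"op": "apply_moves", "data": {
  "rows": [
    {"xyz": [-1, -0.3, 0], "turn": [0, 0, 0], "grip": 0},
    {"xyz": [-1, -0.3, 0], "turn": [0, 0, 0], "grip": 0},
    {"xyz": [-1, -0.3, 0], "turn": [0, 0, 0], "grip": 0}
  ]
}}

```text
clock: 9.85
tcp_pos: [0.5056, 0.2461, 0.0601]
orientation: [-0.001, -0.458, 0.889, -0.0]
wrist_force: [-2.5, -2.6, 0.6]
finger_gap: 0.013
grip_force: 59.3
```

Run:
```python
from h import *
s,r=st(); where(s,r)
```

```text
clock 9.85
tcp_pos [0.5056 0.2461 0.0601]
orientation [-8.000e-04 -4.578e-01  8.890e-01 -1.000e-04]
wrist_force [-2.4818 -2.5808  0.5695]
finger_gap 0.013
grip_force 59.3236
joint_pos [ 3.106e-01  3.991e-01 -2.693e-01  9.040e-01 -6.000e-04 -6.406e-01]
phi -74.0 C [-28.1  -3. ] z 60.1 Fst [-3.5 -0.5] Fz 0.6
```

Run:
```python
from h import *
plan((-74,-27,-3.5),[(f,-30.2,-3.5,0) for f in (-74,-74,-72,-70,-68,-66,-64,-62,-60)])
plan((-60,-30.2,-3.5),[(f,-30.2,-3.5,0) for f in (-58,-56,-54,-52,-50,-48,-46,-44,-42,-40)])
```

```text
(-74, -30.2, -3.5, 0) xyz [3.1, 0.9, 0] turn -0.0
(-74, -30.2, -3.5, 0) xyz [3.1, 0.9, 0] turn -0.0
(-72, -30.2, -3.5, 0) xyz [1.7, -0.3, 0] turn -0.035
(-70, -30.2, -3.5, 0) xyz [0.2, -1.5, 0] turn -0.07
(-68, -30.2, -3.5, 0) xyz [-1.3, -2.7, 0] turn -0.105
(-66, -30.2, -3.5, 0) xyz [-2.8, -3.7, 0] turn -0.14
(-64, -30.2, -3.5, 0) xyz [-4.4, -4.8, 0] turn -0.175
(-62, -30.2, -3.5, 0) xyz [-6.0, -5.7, 0] turn -0.209
(-60, -30.2, -3.5, 0) xyz [-7.7, -6.6, 0] turn -0.244
(-58, -30.2, -3.5, 0) xyz [-1.4, -1.2, 0] turn -0.035
(-56, -30.2, -3.5, 0) xyz [-2.9, -2.4, 0] turn -0.07
(-54, -30.2, -3.5, 0) xyz [-4.4, -3.5, 0] turn -0.105
(-52, -30.2, -3.5, 0) xyz [-5.9, -4.6, 0] turn -0.14
(-50, -30.2, -3.5, 0) xyz [-7.5, -5.6, 0] turn -0.175
(-48, -30.2, -3.5, 0) xyz [-9.1, -6.6, 0] turn -0.209
(-46, -30.2, -3.5, 0) xyz [-10.7, -7.5, 0] turn -0.244
(-44, -30.2, -3.5, 0) xyz [-12.4, -8.4, 0] turn -0.279
(-42, -30.2, -3.5, 0) xyz [-14.1, -9.2, 0] turn -0.314
(-40, -30.2, -3.5, 0) xyz [-15.9, -9.9, 0] turn -0.349
```

>>> {"op": "apply_moves", "data": {
  "rows": [
    {"xyz": [3.1, 0.9, 0], "turn": [0, 0, 0], "grip": 0},
    {"xyz": [3.1, 0.9, 0], "turn": [0, 0, 0], "grip": 0},
    {"xyz": [1.7, -0.3, 0], "turn": [0, 0, -0.035], "grip": 0},
    {"xyz": [0.2, -1.5, 0], "turn": [0, 0, -0.07], "grip": 0},
    {"xyz": [-1.3, -2.7, 0], "turn": [0, 0, -0.105], "grip": 0},
    {"xyz": [-2.8, -3.7, 0], "turn": [0, 0, -0.14], "grip": 0},
    {"xyz": [-4.4, -4.8, 0], "turn": [0, 0, -0.175], "grip": 0},
    {"xyz": [-6, -5.7, 0], "turn": [0, 0, -0.209], "grip": 0},
    {"xyz": [-7.7, -6.6, 0], "turn": [0, 0, -0.244], "grip": 0},
    {"xyz": [-7.7, -6.6, 0], "turn": [0, 0, -0.244], "grip": 0}
  ]
}}

```text
clock: 10.68
tcp_pos: [0.5171, 0.2496, 0.0605]
orientation: [0.001, -0.563, 0.826, 0.0]
wrist_force: [1.0, -0.3, -2.4]
finger_gap: 0.0135
grip_force: 59.1
```

>>> {"op": "apply_moves", "data": {
  "rows": [
    {"xyz": [-1.4, -1.2, 0], "turn": [0, 0, -0.035], "grip": 0},
    {"xyz": [-2.9, -2.4, 0], "turn": [0, 0, -0.07], "grip": 0},
    {"xyz": [-4.4, -3.5, 0], "turn": [0, 0, -0.105], "grip": 0},
    {"xyz": [-5.9, -4.6, 0], "turn": [0, 0, -0.14], "grip": 0},
    {"xyz": [-7.5, -5.6, 0], "turn": [0, 0, -0.175], "grip": 0},
    {"xyz": [-7.5, -5.6, 0], "turn": [0, 0, -0.175], "grip": 0}
  ]
}}

```text
clock: 11.18
tcp_pos: [0.5247, 0.2544, 0.0604]
orientation: [0.001, -0.633, 0.774, -0.0]
wrist_force: [0.2, -0.9, -2.1]
finger_gap: 0.0132
grip_force: 59.0
```

Run:
```python
from h import *
s,r=st(); where(s,r)
```

```text
clock 11.1833
tcp_pos [0.5247 0.2544 0.0604]
orientation [ 7.000e-04 -6.327e-01  7.744e-01 -0.000e+00]
wrist_force [ 0.1861 -0.8897 -2.1441]
finger_gap 0.0132
grip_force 59.0498
joint_pos [ 3.1360e-01  4.3190e-01 -2.1640e-01  9.2130e-01  5.0000e-04 -1.0566e+00]
phi -50.0 C [-29.7  -3. ] z 60.4 Fst [-0.4 -0.8] Fz -2.1
```

>>> {"op": "apply_moves", "data": {
  "rows": [
    {"xyz": [-1.4, -1.2, 0], "turn": [0, 0, -0.035], "grip": 0},
    {"xyz": [-2.9, -2.4, 0], "turn": [0, 0, -0.07], "grip": 0},
    {"xyz": [-4.4, -3.5, 0], "turn": [0, 0, -0.105], "grip": 0},
    {"xyz": [-5.9, -4.6, 0], "turn": [0, 0, -0.14], "grip": 0},
    {"xyz": [-7.5, -5.6, 0], "turn": [0, 0, -0.175], "grip": 0},
    {"xyz": [-7.5, -5.6, 0], "turn": [0, 0, -0.175], "grip": 0}
  ]
}}

```text
clock: 11.68
tcp_pos: [0.5314, 0.2606, 0.0604]
orientation: [0.0, -0.698, 0.716, -0.0]
wrist_force: [0.4, -0.4, -1.1]
finger_gap: 0.0132
grip_force: 59.1
```

>>> {"op": "apply_moves", "data": {
  "rows": [
    {"xyz": [-1.4, -1.2, 0], "turn": [0, 0, -0.035], "grip": 0},
    {"xyz": [-2.9, -2.4, 0], "turn": [0, 0, -0.07], "grip": 0},
    {"xyz": [-4.4, -3.5, 0], "turn": [0, 0, -0.105], "grip": 0},
    {"xyz": [-5.9, -4.6, 0], "turn": [0, 0, -0.14], "grip": 0},
    {"xyz": [-7.5, -5.6, 0], "turn": [0, 0, -0.175], "grip": 0},
    {"xyz": [-7.5, -5.6, 0], "turn": [0, 0, -0.175], "grip": 0}
  ]
}}

```text
clock: 12.18
tcp_pos: [0.537, 0.2678, 0.0604]
orientation: [-0.0, 0.758, -0.653, 0.0]
wrist_force: [-1.0, -0.2, -0.3]
finger_gap: 0.0131
grip_force: 59.1
```

Run:
```python
from h import *
s,r=st(); where(s,r)
plan((-30,-30.2,-3.5),[(-30,-30.2+k,-3.5,0) for k in (-3,-2,-1,1,2,3)])
```

```text
clock 12.1833
tcp_pos [0.537  0.2678 0.0604]
orientation [-3.000e-04  7.576e-01 -6.528e-01  0.000e+00]
wrist_force [-1.0005 -0.1637 -0.2502]
finger_gap 0.0131
grip_force 59.055
joint_pos [ 3.2880e-01  4.6150e-01 -1.6860e-01  9.4010e-01  3.0000e-04 -1.3904e+00]
phi -30.0 C [-30.2  -2.8] z 60.4 Fst [-0.9  0.5] Fz -0.3
(-30, -33.2, -3.5, 0) xyz [1.5, 2.6, 0] turn -0.0
(-30, -32.2, -3.5, 0) xyz [1.0, 1.7, 0] turn -0.0
(-30, -31.2, -3.5, 0) xyz [0.5, 0.9, 0] turn -0.0
(-30, -29.2, -3.5, 0) xyz [-0.5, -0.9, 0] turn -0.0
(-30, -28.2, -3.5, 0) xyz [-1.0, -1.7, 0] turn -0.0
(-30, -27.2, -3.5, 0) xyz [-1.5, -2.6, 0] turn -0.0
```

Run:
```python
from h import *
plan((-30,-30.2,-3.5),[(-30+2.5*k,-30.2-.08*k,-3.5-.3*k,0) for k in range(1,7)])
plan((-15,-30.7,-5.3),[(-15+2.5*k,-30.7-.05*k,-5.3-.2*k,0) for k in range(1,7)])
```

```text
(-27.5, -30.279999999999998, -3.8, 0) xyz [-1.5, -1.6, 0] turn -0.044
(-25.0, -30.36, -4.1, 0) xyz [-3.0, -3.1, 0] turn -0.087
(-22.5, -30.439999999999998, -4.4, 0) xyz [-4.6, -4.6, 0] turn -0.131
(-20.0, -30.52, -4.7, 0) xyz [-6.3, -6.0, 0] turn -0.175
(-17.5, -30.599999999999998, -5.0, 0) xyz [-8.0, -7.2, 0] turn -0.218
(-15.0, -30.68, -5.3, 0) xyz [-9.8, -8.4, 0] turn -0.262
(-12.5, -30.75, -5.5, 0) xyz [-1.6, -1.5, 0] turn -0.044
(-10.0, -30.8, -5.7, 0) xyz [-3.2, -3.0, 0] turn -0.087
(-7.5, -30.849999999999998, -5.9, 0) xyz [-4.9, -4.4, 0] turn -0.131
(-5.0, -30.9, -6.1, 0) xyz [-6.7, -5.7, 0] turn -0.175
(-2.5, -30.95, -6.3, 0) xyz [-8.5, -6.9, 0] turn -0.218
(0.0, -31.0, -6.5, 0) xyz [-10.3, -8.0, 0] turn -0.262
```

>>> {"op": "apply_moves", "data": {
  "rows": [
    {"xyz": [-1.5, -1.6, 0], "turn": [0, 0, -0.044], "grip": 0},
    {"xyz": [-3, -3.1, 0], "turn": [0, 0, -0.087], "grip": 0},
    {"xyz": [-4.6, -4.6, 0], "turn": [0, 0, -0.131], "grip": 0},
    {"xyz": [-6.3, -6, 0], "turn": [0, 0, -0.175], "grip": 0},
    {"xyz": [-8, -7.2, 0], "turn": [0, 0, -0.218], "grip": 0},
    {"xyz": [-9.8, -8.4, 0], "turn": [0, 0, -0.262], "grip": 0},
    {"xyz": [-9.8, -8.4, 0], "turn": [0, 0, -0.262], "grip": 0}
  ]
}}

```text
clock: 12.77
tcp_pos: [0.5438, 0.2788, 0.0603]
orientation: [-0.0, 0.836, -0.548, 0.0]
wrist_force: [-0.3, 0.9, -1.2]
finger_gap: 0.0132
grip_force: 59.1
```

>>> {"op": "apply_moves", "data": {
  "rows": [
    {"xyz": [-1.6, -1.5, 0], "turn": [0, 0, -0.044], "grip": 0},
    {"xyz": [-3.2, -3, 0], "turn": [0, 0, -0.087], "grip": 0},
    {"xyz": [-4.9, -4.4, 0], "turn": [0, 0, -0.131], "grip": 0},
    {"xyz": [-6.7, -5.7, 0], "turn": [0, 0, -0.175], "grip": 0},
    {"xyz": [-6.7, -5.7, 0], "turn": [0, 0, -0.175], "grip": 0}
  ]
}}

```text
clock: 13.18
tcp_pos: [0.5462, 0.2871, 0.0603]
orientation: [-0.0, 0.881, -0.473, -0.0]
wrist_force: [0.8, -0.4, -1.7]
finger_gap: 0.0133
grip_force: 59.1
```

Run:
```python
from h import *
s,r=st(); where(s,r); print(s['ft_torque'])
plan((-5,-30.9,-6.1),[(-2.5,-31,-6.3,0),(0,-31,-6.5,0)])
```

```text
clock 13.1833
tcp_pos [0.5462 0.2871 0.0603]
orientation [-2.000e-04  8.810e-01 -4.732e-01 -0.000e+00]
wrist_force [ 0.7998 -0.4011 -1.6827]
finger_gap 0.0133
grip_force 59.0585
joint_pos [ 3.5380e-01  4.9100e-01 -1.2000e-01  9.5950e-01  2.0000e-04 -1.8019e+00]
phi -5.0 C [-31.   -5.3] z 60.3 Fst [ 0.4 -0.8] Fz -1.7
[-0.00305489 -0.06684166 -0.00406932]
(-2.5, -31, -6.3, 0) xyz [-1.6, -1.5, 0] turn -0.044
(0, -31, -6.5, 0) xyz [-3.2, -2.9, 0] turn -0.087
```

>>> {"op": "apply_moves", "data": {
  "rows": [
    {"xyz": [-1.6, -1.5, 0], "turn": [0, 0, -0.044], "grip": 0},
    {"xyz": [-3.2, -2.9, 0], "turn": [0, 0, -0.087], "grip": 0},
    {"xyz": [-3.2, -2.9, 0], "turn": [0, 0, -0.087], "grip": 0},
    {"xyz": [-4.2, -2.9, 0], "turn": [0, 0, -0.087], "grip": 0},
    {"xyz": [-4.2, -2.9, 0], "turn": [0, 0, -0.087], "grip": 0}
  ]
}}

```text
clock: 13.6
tcp_pos: [0.5461, 0.292, 0.0603]
orientation: [0.0, 0.9, -0.435, -0.0]
wrist_force: [0.4, -0.3, -2.0]
finger_gap: 0.0134
grip_force: 59.1
```

>>> {"op": "apply_moves", "data": {
  "rows": [
    {"xyz": [-0.5, 0, 0], "turn": [0, 0, 0], "grip": 0},
    {"xyz": [-1, 0, 0], "turn": [0, 0, 0], "grip": 0},
    {"xyz": [-1, 0, 0], "turn": [0, 0, 0], "grip": 0}
  ]
}}

```text
clock: 13.85
tcp_pos: [0.5457, 0.2929, 0.0603]
orientation: [-0.0, 0.901, -0.434, -0.0]
wrist_force: [0.4, -0.9, -1.7]
finger_gap: 0.0134
grip_force: 59.1
```

Run:
```python
from h import *
s,r=st(); where(s,r)
```

```text
clock 13.85
tcp_pos [0.5457 0.2929 0.0603]
orientation [-0.      0.9009 -0.4341 -0.    ]
wrist_force [ 0.3696 -0.8535 -1.6696]
finger_gap 0.0134
grip_force 59.0523
joint_pos [ 3.6300e-01  4.9490e-01 -1.1350e-01  9.6230e-01  1.0000e-04 -1.8806e+00]
phi 0.0 C [-31.2  -3.8] z 60.3 Fst [-0.2 -0.9] Fz -1.7
```

Not in contact yet. First I'll feel both sides of the window here (tool y = −station x).

>>> {"op": "apply_moves", "data": {
  "rows": [
    {"xyz": [0, 1, 0], "turn": [0, 0, 0], "grip": 0},
    {"xyz": [0, 2, 0], "turn": [0, 0, 0], "grip": 0},
    {"xyz": [0, 2, 0], "turn": [0, 0, 0], "grip": 0}
  ]
}}

```text
clock: 14.1
tcp_pos: [0.5447, 0.2919, 0.0605]
orientation: [-0.001, 0.901, -0.434, 0.0]
wrist_force: [1.3, 0.8, -2.7]
finger_gap: 0.0131
grip_force: 59.0
```

>>> {"op": "apply_moves", "data": {
  "rows": [
    {"xyz": [0, -1, 0], "turn": [0, 0, 0], "grip": 0},
    {"xyz": [0, -2, 0], "turn": [0, 0, 0], "grip": 0},
    {"xyz": [0, -3, 0], "turn": [0, 0, 0], "grip": 0},
    {"xyz": [0, -4, 0], "turn": [0, 0, 0], "grip": 0},
    {"xyz": [0, -4, 0], "turn": [0, 0, 0], "grip": 0}
  ]
}}

```text
clock: 14.52
tcp_pos: [0.5473, 0.2941, 0.0602]
orientation: [0.0, 0.901, -0.434, -0.0]
wrist_force: [0.2, 0.4, -2.2]
finger_gap: 0.0129
grip_force: 59.1
```

Run:
```python
from h import *
s,r=st(); where(s,r)
```

```text
clock 14.5167
tcp_pos [0.5473 0.2941 0.0602]
orientation [ 1.000e-04  9.010e-01 -4.338e-01 -1.000e-04]
wrist_force [ 0.1797  0.4128 -2.1532]
finger_gap 0.0129
grip_force 59.087
joint_pos [ 0.364   0.4988 -0.1073  0.9649  0.     -1.8802]
phi 0.1 C [-29.2  -3.9] z 60.2 Fst [0.4 0.2] Fz -2.2
```

>>> {"op": "apply_moves", "data": {
  "rows": [
    {"xyz": [0, -1, 0], "turn": [0, 0, 0], "grip": 0},
    {"xyz": [0, -1, 0], "turn": [0, 0, 0], "grip": 0},
    {"xyz": [0, -1, 0], "turn": [0, 0, 0], "grip": 0}
  ]
}}

```text
clock: 14.77
tcp_pos: [0.5478, 0.2945, 0.0602]
orientation: [0.0, 0.901, -0.434, -0.0]
wrist_force: [-0.9, -0.1, -0.9]
finger_gap: 0.0129
grip_force: 59.2
```

>>> {"op": "apply_moves", "data": {
  "rows": [
    {"xyz": [0, -1, 0], "turn": [0, 0, 0], "grip": 0},
    {"xyz": [0, -1, 0], "turn": [0, 0, 0], "grip": 0},
    {"xyz": [0, -1, 0], "turn": [0, 0, 0], "grip": 0}
  ]
}}

```text
clock: 15.02
tcp_pos: [0.5481, 0.2948, 0.0601]
orientation: [0.001, 0.901, -0.434, -0.0]
wrist_force: [-2.4, -2.9, 0.1]
finger_gap: 0.0132
grip_force: 59.4
```

Run:
```python
from h import *
s,r=st(); where(s,r)
```

```text
clock 15.0167
tcp_pos [0.5481 0.2948 0.0601]
orientation [ 8.000e-04  9.010e-01 -4.338e-01 -4.000e-04]
wrist_force [-2.4199 -2.8701  0.1307]
finger_gap 0.0132
grip_force 59.4328
joint_pos [ 3.6480e-01  5.0180e-01 -1.0260e-01  9.6820e-01 -5.0000e-04 -1.8794e+00]
phi 0.1 C [-28.1  -3.9] z 60.1 Fst [-3.7 -0.7] Fz 0.1
```

>>> {"op": "apply_moves", "data": {
  "rows": [
    {"xyz": [0, 2, 0], "turn": [0, 0, 0], "grip": 0},
    {"xyz": [0, 3.3, 0], "turn": [0, 0, 0], "grip": 0},
    {"xyz": [0, 3.3, 0.5], "turn": [0, 0, 0], "grip": 0},
    {"xyz": [0, 3.3, 1], "turn": [0, 0, 0], "grip": 0},
    {"xyz": [0, 3.3, 1], "turn": [0, 0, 0], "grip": 0}
  ]
}}

```text
clock: 15.43
tcp_pos: [0.5467, 0.2935, 0.0594]
orientation: [-0.0, 0.901, -0.434, 0.0]
wrist_force: [-0.1, -0.0, -0.9]
finger_gap: 0.0127
grip_force: 59.2
```

>>> {"op": "apply_moves", "data": {
  "rows": [
    {"xyz": [0, 0, 0.5], "turn": [0, 0, 0], "grip": 0},
    {"xyz": [0, 0, 1], "turn": [0, 0, 0], "grip": 0},
    {"xyz": [0, 0, 1], "turn": [0, 0, 0], "grip": 0}
  ]
}}

```text
clock: 15.68
tcp_pos: [0.5465, 0.2934, 0.0584]
orientation: [-0.0, 0.901, -0.434, 0.0]
wrist_force: [0.3, 0.3, -1.1]
finger_gap: 0.0132
grip_force: 59.4
```

>>> {"op": "apply_moves", "data": {
  "rows": [
    {"xyz": [-0.5, 0, 0], "turn": [0, 0, 0], "grip": 0},
    {"xyz": [-1, 0, 0], "turn": [0, 0, 0], "grip": 0},
    {"xyz": [-1, 0, 0], "turn": [0, 0, 0], "grip": 0}
  ]
}}

```text
clock: 15.93
tcp_pos: [0.5457, 0.2942, 0.0583]
orientation: [-0.0, 0.901, -0.434, 0.0]
wrist_force: [-0.1, 0.2, 0.2]
finger_gap: 0.0129
grip_force: 59.4
```

Run:
```python
from h import *
s,r=st(); where(s,r); print(s['ft_torque'])
```

```text
clock 15.9333
tcp_pos [0.5457 0.2942 0.0583]
orientation [-1.000e-04  9.010e-01 -4.338e-01  0.000e+00]
wrist_force [-0.1292  0.2066  0.2299]
finger_gap 0.0129
grip_force 59.3816
joint_pos [ 3.6490e-01  4.9770e-01 -1.1430e-01  9.5860e-01  1.0000e-04 -1.8793e+00]
phi 0.1 C [-30.4  -2.8] z 58.3 Fst [0.  0.2] Fz 0.2
[ 0.00593539 -0.02108787  0.03095831]
```

>>> {"op": "apply_moves", "data": {
  "rows": [
    {"xyz": [-0.5, 0, 0], "turn": [0, 0, 0], "grip": 0},
    {"xyz": [-1, 0, 0], "turn": [0, 0, 0], "grip": 0},
    {"xyz": [-1, 0, 0], "turn": [0, 0, 0], "grip": 0}
  ]
}}

```text
clock: 16.18
tcp_pos: [0.5451, 0.2949, 0.0584]
orientation: [-0.0, 0.901, -0.434, 0.0]
wrist_force: [0.7, -0.1, -1.7]
finger_gap: 0.0134
grip_force: 59.4
```

>>> {"op": "apply_moves", "data": {
  "rows": [
    {"xyz": [-0.5, 0, 0], "turn": [0, 0, 0], "grip": 0},
    {"xyz": [-1, 0, 0], "turn": [0, 0, 0], "grip": 0},
    {"xyz": [-1, 0, 0], "turn": [0, 0, 0], "grip": 0}
  ]
}}

```text
clock: 16.43
tcp_pos: [0.545, 0.295, 0.0584]
orientation: [0.0, 0.901, -0.434, 0.001]
wrist_force: [2.3, -3.0, -0.9]
finger_gap: 0.0134
grip_force: 59.3
```

Run:
```python
from h import *
s,r=st(); where(s,r); print(s['ft_torque'])
```

```text
clock 16.4333
tcp_pos [0.545  0.295  0.0584]
orientation [ 3.000e-04  9.009e-01 -4.340e-01  8.000e-04]
wrist_force [ 2.3118 -3.0325 -0.8553]
finger_gap 0.0134
grip_force 59.2638
joint_pos [ 3.6750e-01  4.9700e-01 -1.1520e-01  9.5800e-01 -1.5000e-03 -1.8762e+00]
phi 0.1 C [-30.4  -1.7] z 58.4 Fst [-0.1 -3.8] Fz -0.9
[-0.89192317 -0.51170097  0.04263912]
```

>>> {"op": "apply_moves", "data": {
  "rows": [
    {"xyz": [0, 0, 0.5], "turn": [0, 0, 0], "grip": 0},
    {"xyz": [0, 0, 1], "turn": [0, 0, 0], "grip": 0},
    {"xyz": [0, 0, 1], "turn": [0, 0, 0], "grip": 0}
  ]
}}

```text
clock: 16.68
tcp_pos: [0.545, 0.295, 0.0583]
orientation: [0.0, 0.901, -0.434, 0.001]
wrist_force: [0.8, -5.8, 4.4]
finger_gap: 0.0129
grip_force: 60.1
```

>>> {"op": "apply_moves", "data": {
  "rows": [
    {"xyz": [0.4, 0.3, -0.8], "turn": [0, 0, 0], "grip": 0},
    {"xyz": [0.4, 0.3, -0.8], "turn": [0, 0, 0], "grip": 0},
    {"xyz": [0.4, 0.3, -0.8], "turn": [0, 0, 0], "grip": 0},
    {"xyz": [0.4, 0.3, -0.8], "turn": [0, 0, 0], "grip": 0}
  ],
  "force": 20
}}

```text
clock: 17.02
tcp_pos: [0.5449, 0.295, 0.0584]
orientation: [-0.0, 0.901, -0.434, 0.0]
wrist_force: [2.5, -3.9, 1.4]
finger_gap: 0.0131
grip_force: 59.4
```

>>> {"op": "apply_moves", "data": {
  "rows": [
    {"xyz": [0, 0, 0], "turn": [0, 0, 0], "grip": 0.4},
    {"xyz": [0, 0, 0], "turn": [0, 0, 0], "grip": 0.4},
    {"xyz": [0, 0, 0], "turn": [0, 0, 0], "grip": 0.4},
    {"xyz": [0, 0, 0], "turn": [0, 0, 0], "grip": 0.4},
    {"xyz": [0, 0, -20], "turn": [0, 0, 0], "grip": 0.4},
    {"xyz": [0, 0, -50], "turn": [0, 0, 0], "grip": 0.4},
    {"xyz": [0, 0, -80], "turn": [0, 0, 0], "grip": 0.4},
    {"xyz": [40, 0, -110], "turn": [0, 0, 0], "grip": 0.4},
    {"xyz": [40, 0, -110], "turn": [0, 0, 0], "grip": 0.4}
  ]
}}

```text
clock: 17.77
tcp_pos: [0.5734, 0.2631, 0.1734]
orientation: [-0.003, 0.901, -0.434, 0.004]
wrist_force: [1.5, 0.8, 0.8]
finger_gap: 0.0344
grip_force: 0.0
```

Run:
```python
from h import *
s,r=st(); print(np.round(r.as_matrix(),3))
d=cam('scene'); ims=[]
b=d['color'][180:265,225:315]; 
cv2.imwrite('pics/s6.png',cv2.convertScaleAbs(cv2.resize(b,None,fx=7,fy=7,interpolation=cv2.INTER_CUBIC)[:595],alpha=1.2))
```

```text
clock 17.7667
tcp_pos [0.5734 0.2631 0.1734]
orientation [-0.0027  0.9009 -0.434   0.0035]
wrist_force [1.5238 0.7751 0.8339]
finger_gap 0.0344
grip_force 0.0
joint_pos [ 3.0360e-01  4.3490e-01  8.2000e-02  1.2091e+00 -1.0000e-03 -1.9401e+00]
[[ 0.623 -0.782  0.009]
 [-0.782 -0.623  0.002]
 [ 0.004 -0.008 -1.   ]]
```

View pics/s6.png

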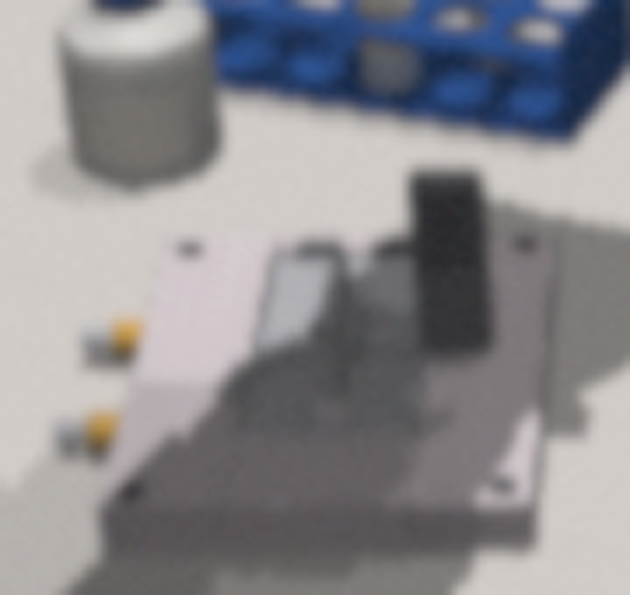

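>>> {"op": "apply_moves", "data": {
  "rows": [
    {"xyz": [0, 0, -40], "turn": [0, 0, 0], "grip": 0.4},
    {"xyz": [0, 0, -80], "turn": [0, 0, 0], "grip": 0.4},
    {"xyz": [-40, 10, -80], "turn": [0, 0, 0], "grip": 0.2},
    {"xyz": [-80, 20, -80], "turn": [0, 0, 0], "grip": 0},
    {"xyz": [-120, 30, -80], "turn": [0, 0, 0], "grip": 0},
    {"xyz": [-160, 40, -80], "turn": [0, 0, 0], "grip": 0},
    {"xyz": [-200, 50, -80], "turn": [0, 0, 0], "grip": 0},
    {"xyz": [-240, 60, -80], "turn": [0, 0, 0], "grip": 0},
    {"xyz": [-280, 70, -80], "turn": [0, 0, 0], "grip": 0},
    {"xyz": [-320, 80, -80], "turn": [0, 0, 0], "grip": 0},
    {"xyz": [-360, 90, -80], "turn": [0, 0, 0], "grip": 0},
    {"xyz": [-387, 100, -80], "turn": [0, 0, 0], "grip": 0}
  ]
}}

```text
clock: 18.82
tcp_pos: [0.246, 0.5055, 0.2466]
orientation: [0.001, 0.902, -0.433, -0.001]
wrist_force: [-0.3, 0.4, -0.5]
finger_gap: -0.0003
grip_force: 0.0
```

Run:
```python
from h import *
s,r=st(); print(np.round(r.as_matrix(),3))
c=cam('top'); d=cam('scene')
a=cv2.resize(c['color'][188:248,218:283],None,fx=6,fy=6,interpolation=cv2.INTER_CUBIC)
b=cv2.resize(d['color'][195:255,240:305],None,fx=6,fy=6,interpolation=cv2.INTER_CUBIC)
cv2.imwrite('pics/f7.png',cv2.convertScaleAbs(np.hstack([a,b]),alpha=1.3))
Rz=RZ(-YW)
for n,q in [('top',c),('scene',d)]:
    P=pts(q); L=P.copy(); L[...,:2]=(P[...,:2]-O)@Rz.T; L*=1000
    m=(L[...,2]>82)&(L[...,2]<100)&(abs(L[...,0])<70)&(abs(L[...,1])<80)
    print(n,m.sum(),L[m].mean(0),cv2.minAreaRect(L[m][:,:2].astype(np.float32)),np.percentile(L[m][:,2],[5,50,95]))
```

```text
clock 18.8167
tcp_pos [0.246  0.5055 0.2466]
orientation [ 9.000e-04  9.015e-01 -4.327e-01 -1.000e-03]
wrist_force [-0.2667  0.4399 -0.5065]
finger_gap -0.0003
grip_force 0.0
joint_pos [ 0.9743  0.286   0.046   1.3329  0.0016 -1.2723]
[[ 0.625 -0.78  -0.002]
 [-0.78  -0.625 -0.001]
 [-0.001  0.002 -1.   ]]
top 58 [  8.46576098 -41.23223856  89.24258172] ((9.236204147338867, -40.977386474609375), (25.084199905395508, 14.021210670471191), 86.30286407470703) [85.33741068 89.15682532 93.93005579]
scene 58 [  5.28682453 -40.89122996  87.39248268] ((7.48146915435791, -40.47100830078125), (25.424345016479492, 17.53287124633789), 85.40478515625) [82.55208356 87.7926829  91.16507596]
```

View pics/f7.png

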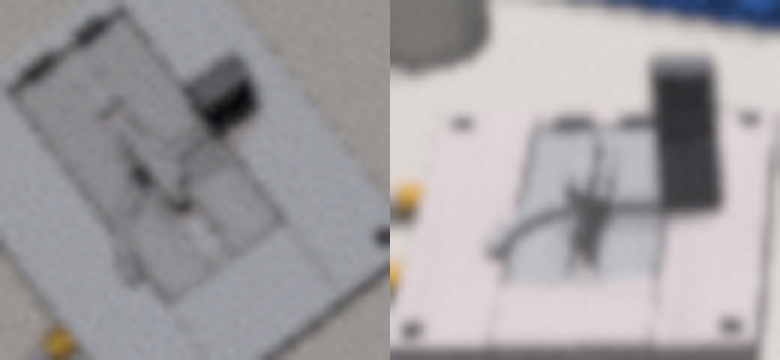

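Top crop: handle at (222,92), bar through the staple at (165,185), tip at (130,270). Scene crop: handle at (690,130), tip at (497,250), shoulder against the staple at (600,205). Next, a numeric check of the hook's yaw from its tip.

Run:
```python
from h import *
for n,o,t in [('top',(218,188),(130,268)),('scene',(240,195),(107+1,249))]:
    c=load(n); q=ray(c,o[0]+(t[0]+.5)/6-.5,o[1]+(t[1]+.5)/6-.5,.024)
    L=RZ(-YW)@(q[:2]-O)*1000; h=np.array([9,-41.]); v=L-h; print(n,L,'yaw',np.degrees(np.arctan2(v[1],v[0]))-np.degrees(np.arctan2(77,-33)))
    # expected tip pixel, crop coordinates
    for ph in (0,-4):
        w=O+RZ(YW)@(np.array([-30.4+40,-3.5])+RZ(np.radians(ph))@np.array([-33,39]))/1000
        p=proj(c,[*w,.024]); print(ph,(p-np.array(o)+.5)*6-.5)
```

```text
top [-20.62073706  34.57232243] yaw -1.7957857104895254
0 [132.05545426 274.33055571]
-4 [124.11365438 272.27373069]
scene [-24.82316286  34.71414516] yaw 0.8727685319464342
0 [106.48976044 247.0667805 ]
-4 [101.89351371 243.29486889]
```

```bash
python3 -c "
from workcell import ticket
print(ticket.hand_in())"
```

```text
the job is handed in; nothing more can be done
None
```

The job is handed in after 18.8 s: the cover is shut, and the hook is threaded from the right and lies flat, pressed against the staple at about 5 N just before release. The last pictures put the hook within about 1 mm and 2° of home. I did not push it again after letting go, and the bystander objects were not touched.

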